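# Transfer microscope objectives in reverse order

## Robot

A 6-joint arm with a two-finger parallel gripper is mounted at the origin on the work surface. World frame = base frame: x ahead of the robot, y to its left, z up, the work surface at z = 0. Lengths are in m, angles in rad, forces in N, time in s.
With the tool pointing down it reaches from about 0.35 to 0.875 m from the base axis. Payload 4.2 kg.
Tool frame: the origin (TCP) lies midway between the tips of the shut fingers; the grasp point (between the pads) lies 19 mm behind it; z points along the fingers, y is the line along which they close (so a half turn about z gives the same grasp; the last joint's range is limited). The gripper opens to 85 mm and grips with 20 to 120 N. Pads are 22 mm wide; open, the fingers measure 114 mm over their backs; the gripper's body (76 mm by 85 mm) begins 54 mm behind the grasp point. The pads swing forward as they close: fully open they stand 13 mm farther back than shut.
Start: joints at [1.576, 0.385, 0.008, 0, -1.194, -0.259], TCP at [0.157, 0.605, 0.195] pointing down, gripper open.
Joint ranges: [-3.14, 3.14], [-1.21, 2.06], [-1.07, 1.41], [-3.16, 2.05], [-2.99, -0.16], [-3.1, 3.1]. Speed limits (rad/s): [2.79, 2.79, 3.14, 3.14, 3.14, 3.14].

## Interface

Orientations are given as a 3x3 rotation matrix whose columns are the frame's x, y, z axes.
In Python, from bench import robot gives the robot as it stands.
- The arm moves only by the tool jog_arm, never from a script. Its argument "steps" is a list that holds one entry, the list of rows, each a list of 7 numbers: the turn, a rotation vector about the tool's x, y, z in degrees, then the shift along the tool's x, y, z in mm, then the closure, from 0 (fully open) to 1 (shut). In form: [[[ax, ay, az, tx, ty, tz, grip], ...]]. A call has 1 to 20 rows; each row shifts and turns the commanded pose from where the row before left it, along the tool's axes as they then stand; what a row does not reach is not made up. A row lasts 1/10 s, in which the tool goes at most 50 mm and 8.59 degrees, less where a joint would pass 70% of its speed; a pose out of reach is approached as far as the arm can. A call is refused whole if a number of a shift passes 50 or a number of a turn 8.59, either way. A call with a gripper value outside its range is refused whole. The fingers move at their own pace and stop on an object; the grip force is fixed at half the most. Time passes only in rows, so rows that do not move let the fingers close. It gives the time, the measured TCP pose, the force, the opening and the grip force at its end, in the units of the state.
- robot.get_obs(): the state, without advancing time (a new reading comes with each control period).
- robot.grab_frame(name): name is "side" or "top"; returns (picture, depth): 400x640x3 uint8, blue, green, red; 400x640 float32, m along the optical axis (not along the pixel's ray), 0 where there is no reading.
- robot.camera_params(name): a dict with "K" (3x3 intrinsics, pixels), "k1" (the pictures are not rectified: a ray, as slopes to the right and down, at radius r is drawn at 1 + k1 r^2 times it, then the intrinsics apply), "extrinsics" (4x4, takes a point from camera to world coordinates). Camera axes: x right, y down, z forward; pixel columns grow to the right and rows downward; lengths in m; the calibration is good to about 2 mm. A picture is of the moment at which its call begins. camera_params takes no time and is no camera call.
- robot.close_job(): hands the job in; it is judged then, once.
Trained networks look in the newest picture that a camera, given by its name, has taken for a name from the list of things; names that differ only in an ending like _2 or _b are one class to them, and where a whole thing is asked for, a point or a joint stands for the part that bears it (a point fixed in the world has none). Each returns a list of dicts, best first, with "conf" (0 to 1); they miss things now and then, are a little off and sometimes report something else, mostly with a low value. They report only what shows in the picture. A call takes as long as a camera call. They do not tell look-alikes from the thing itself.
- robot.regions_of(camera, label): "pixels" (400x640 bool, what is visible of it).
- robot.mark_of(camera, label): "xyz" ([x, y, z] in m, in the coordinates of the camera as it stood for that picture, good to about 4 mm: a listed point, or the origin of a listed thing).
The state is a dict: "t": time; "joint_pos": joint angles; "joint_velocities": joint speeds; "tau": joint torques, N m; "position": TCP position; "orientation": TCP orientation; "ft_force": force on the tool from outside, world axes, zero at the start; "wrist_torque": the same for the moment, N m; "opening": opening from 0.0 (shut) to 1.0 (fully open); "gripper_force": force on a finger pad.
Only numpy, scipy, OpenCV 4.12 (cv2) and the standard library are available. Lean on these libraries where they do the work, as an engineer would, in place of code of your own. Each camera call takes 0.05 s, during which the arm holds its last target. There are 200 camera calls.

## Task

Move the four microscope objectives from the storage rack to the empty black transfer tray in reverse order: the one nearest the rack's steel post goes into the tray pocket farthest from the tray's steel post, the next one into the pocket beside that, and so on, so that the one farthest from the rack's post ends up nearest the tray's post. Stand each upright in the middle of its pocket, nose up, set it down gently rather than dropping it, and never let one tip over.

Things in the scene. Friction and masses are not known exactly. Their poses are not given: they have to be found in the camera images.
- rack: Storage rack, fixed: white flat bar (84 x 325 x 10 mm, y from -145 to +180 mm) with four grey cups in a row along y. Origin: bench level, midway between the middle two cups. Cup centres at x = 0, y = +102, +34, -34, -102 mm. Steel post, 16 mm thick, top 40 mm up, at y = +160 mm: its post end.
- tray: Transfer tray, fixed: black plate with low grey walls (74 x 315 mm, y from -138 to +177 mm), empty, four pockets along y, 62 x 62 mm inside. Pocket floors 6 mm above the bench, walls 6 mm thick, top 14 mm up. Origin: bench level, between the middle two pockets. Pocket centres at x = 0, y = +102, +34, -34, -102 mm. Steel post, 16 mm thick, top 40 mm up, at y = +160 mm: its post end.
- cup_a: One of the four like grey storage cups, fixed on the rack; lens_squat stands in it at the start. The cups are in any order along the rack. Outside 60 x 60 mm, 11 mm high, walls 4 mm, floor 5 mm thick (10 to 15 mm above the bench); wall top 21 mm above the bench. Origin: centre of its underside. Its axes are parallel to the rack.
- cup_b: One of the four like grey storage cups, fixed on the rack; lens_cone stands in it at the start. The cups are in any order along the rack. Outside 60 x 60 mm, 11 mm high, walls 4 mm, floor 5 mm thick (10 to 15 mm above the bench); wall top 21 mm above the bench. Origin: centre of its underside. Its axes are parallel to the rack.
- cup_c: One of the four like grey storage cups, fixed on the rack; lens_collar stands in it at the start. The cups are in any order along the rack. Outside 60 x 60 mm, 11 mm high, walls 4 mm, floor 5 mm thick (10 to 15 mm above the bench); wall top 21 mm above the bench. Origin: centre of its underside. Its axes are parallel to the rack.
- cup_d: One of the four like grey storage cups, fixed on the rack; lens_long stands in it at the start. The cups are in any order along the rack. Outside 60 x 60 mm, 11 mm high, walls 4 mm, floor 5 mm thick (10 to 15 mm above the bench); wall top 21 mm above the bench. Origin: centre of its underside. Its axes are parallel to the rack.
- lens_squat: Squat microscope objective, the shortest: 46 mm tall, plain body 40 mm in diameter from 7 to 42 mm up, broad flat nose 34 mm wide. About 0.16 kg. Good grip 32 mm up. Origin: centre of its underside; z runs up through the nose. Foot 31 mm in diameter, 7 mm high. Loose, upright in its cup, steel.
- lens_cone: Conical microscope objective: 60 mm tall, body 33 mm in diameter from 7 to 42 mm up, then a cone to a 12 mm nose. About 0.15 kg. Good grip 34 mm up. Origin: centre of its underside; z runs up through the nose. Foot 31 mm in diameter, 7 mm high. Loose, upright in its cup, steel.
- lens_collar: Collared microscope objective: 72 mm tall, body 33 mm in diameter, a wide collar 47 mm in diameter from 23 to 48 mm up, above it a 28 mm barrel. About 0.24 kg. Good grip on the collar 36 mm up. Origin: centre of its underside; z runs up through the nose. Foot 31 mm in diameter, 7 mm high. Loose, upright in its cup, steel.
- lens_long: Long microscope objective, the tallest: 86 mm tall, body 33 mm in diameter from 7 to 58 mm up, then a slim 24 mm barrel and a 16 mm nose. About 0.22 kg. Good grip 46 mm up. Origin: centre of its underside; z runs up through the nose. Foot 31 mm in diameter, 7 mm high. Loose, upright in its cup, steel.
Mind the look-alikes: they are no part of the job. What is shaped like the lens_cone but blue or green is not meant.

How it is judged:
By the outcome, as a careful person would: the job done as asked, in the order asked, and still so for the second after the job is handed in, with the robot touching nothing.
It also fails if it takes over 109 s, if anything falls off the work surface, if the arm or the gripper's body presses on something with over 40 N, if the wrist force passes 120 N, or if a joint passes its speed limit or range.

## Working session

There is one attempt and no reset: what is moved stays moved. The work goes in short steps, Python scripts to look and compute and a tool call to move; the robot and the scene stay as the last step left them, time stands still between calls to the robot, and variables do not carry over. Pictures are saved under pics/ and viewed, at most 14 in all, crops included, and the job is handed in when it is done.

Besides the shell and the picture viewer there is one more tool, called as name([rows], argument=value, ...), one row to a line, values as JSON. jog_arm: Moves the arm, as the interface text tells. Its arguments: {"type":"object","properties":{"steps":{"type":"array","items":{"type":"array","items":{"type":"array","items":{"type":"number"}}}}},"required":["steps"]}

```bash
ls; mkdir -p pics
cat > h.py <<'E'
import numpy as np, cv2
from bench import robot
def P(n):
    p=robot.camera_params(n); return np.array(p["K"]),p["k1"],np.array(p["extrinsics"])
def cloud(n,d):
    K,k1,E=P(n); h,w=d.shape
    u,v=np.meshgrid(np.arange(w),np.arange(h))
    dist=np.array([k1,0,0,0.])
    s=cv2.undistortPoints(np.stack([u,v],-1).reshape(-1,1,2).astype(float),K,dist).reshape(h,w,2)
    X=np.dstack([s*d[...,None],d])
    return X@E[:3,:3].T+E[:3,3]
E
python3 - <<'E'
from h import *
o=robot.get_obs(); print(o["t"],o["position"],o["orientation"],o["opening"])
for n in("side","top"):
    b,d=robot.grab_frame(n); cv2.imwrite(f"pics/{n}0.png",b); np.save(f"{n}0.npy",cloud(n,d)); np.save(f"{n}d.npy",d)
    print(n,P(n))
E
```

```text
pics
0.0 [0.15675044 0.60435411 0.19363529] [[ 9.67929194e-01 -2.51222784e-01 -4.33993143e-04]
 [-2.51223136e-01 -9.67926940e-01 -2.09173108e-03]
 [ 1.05416851e-04  2.13367670e-03 -9.99997718e-01]] 0.998254533051323
side (array([[496.40410885,   0.        , 317.23119373],
       [  0.        , 496.40410885, 197.45994384],
       [  0.        ,   0.        ,   1.        ]]), -0.08432294525479352, array([[ 0.74306151, -0.48665149,  0.45937993, -0.01653932],
       [-0.66909477, -0.52679887,  0.52420906, -0.60086665],
       [-0.01310629, -0.69688828, -0.71705993,  0.86598612],
       [ 0.        ,  0.        ,  0.        ,  1.        ]]))
top (array([[502.25882791,   0.        , 319.81404803],
       [  0.        , 502.25882791, 202.93377409],
       [  0.        ,   0.        ,   1.        ]]), -0.14262605572963485, array([[ 0.01425585, -0.99527088,  0.09608664,  0.41181498],
       [-0.99988849, -0.01376223,  0.00579796, -0.01249855],
       [-0.00444817, -0.09615858, -0.99535609,  1.26053816],
       [ 0.        ,  0.        ,  0.        ,  1.        ]]))
```

View pics/top0.png

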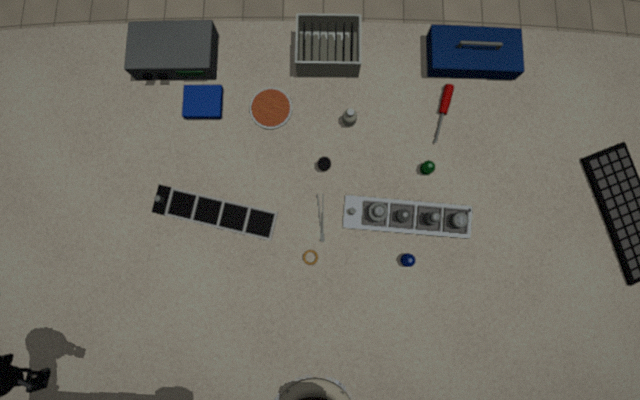

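View pics/side0.png

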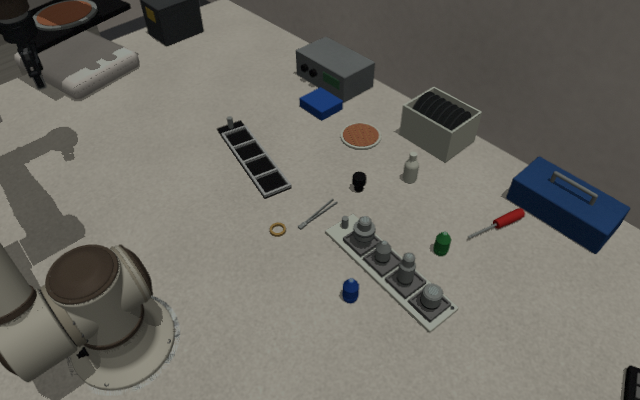

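The top view shows the tray on the left, with its post at (158,198) and pockets running to (260,222). The rack is on the right, with its post at (351,211). From the post the lenses are collar (377,211), cone (403,215), long (432,217) and squat (458,220). The blue (408,260) and green (428,167) look-alikes are off the rack.

Run:
```python
from h import *
for n in("side","top"):
    c=np.load(f"{n}0.npy"); K,k1,E=P(n)
    bench=c[150:330,:][:, 100:600]; z=bench[...,2]; print(n,"bench z",np.median(z[np.abs(z)<.02]))
    for l in("rack","tray","lens_squat","lens_cone","lens_collar","lens_long","cup_a"):
        m=robot.mark_of(n,l)
        r=robot.regions_of(n,l)
        print(l,[(np.round(E[:3,:3]@q["xyz"]+E[:3,3],4).tolist(),round(q["conf"],2)) for q in m[:5]])
        for q in r[:4]:
            p=c[q["pixels"]]; p=p[np.isfinite(p).all(1)]
            v,u=np.nonzero(q["pixels"])
            t=p[p[:,2]>np.percentile(p[:,2],98)-.004]
            print("   reg",round(q["conf"],2),len(p),int(u.mean()),int(v.mean()),"mean",p.mean(0).round(4),"top",t.mean(0).round(4),len(t))
```

```text
side bench z 0.0007629951037887439
rack [([0.5025, -0.2422, 0.0007], 0.71), ([0.5057, 0.2456, 0.0012], 0.69)]
   reg 0.76 1874 383 274 mean [ 0.4812 -0.2313  0.0139] top [ 0.4493 -0.1574  0.1426] 59
tray [([0.5014, -0.2759, 0.016], 0.65)]
   reg 0.83 2503 253 158 mean [0.5037 0.244  0.0123] top [0.465  0.2574 0.1413] 61
lens_squat [([0.4933, -0.3441, 0.0178], 0.86)]
   reg 0.7 469 431 295 mean [ 0.4864 -0.3519  0.0561] top [ 0.4895 -0.3501  0.0685] 218
lens_cone [([0.5082, -0.2046, 0.0101], 0.84), ([0.398, -0.2216, 0.0066], 0.54)]
   reg 0.68 330 441 244 mean [ 0.6182 -0.2778  0.0344] top [ 0.6243 -0.2744  0.0598] 31
   reg 0.61 335 350 290 mean [ 0.3894 -0.2308  0.0404] top [ 0.3829 -0.237   0.0848] 33
   reg 0.55 504 363 231 mean [ 0.5041 -0.1548  0.0627] top [ 0.5038 -0.1544  0.0968] 77
lens_collar [([0.5092, -0.145, 0.0158], 0.72)]
   reg 0.81 496 363 230 mean [ 0.504  -0.1547  0.0641] top [ 0.5048 -0.1541  0.0963] 81
   reg 0.22 1650 383 274 mean [ 0.4824 -0.2304  0.012 ] top [ 0.4734 -0.1312  0.1016] 41
lens_long [([0.5015, -0.2793, 0.0116], 0.93)]
   reg 0.85 477 405 269 mean 
[... 1615 characters left out ...]
 0.0111], 0.47)]
   reg 0.81 328 377 211 mean [ 0.5088 -0.1425  0.0735] top [ 0.5089 -0.1423  0.111 ] 53
lens_long [([0.4973, -0.2732, 0.0097], 0.61)]
   reg 0.71 218 431 217 mean [ 0.4956 -0.2726  0.0717] top [ 0.4957 -0.275   0.1021] 43
cup_a [([0.4951, -0.3484, 0.0092], 0.9), ([0.5037, -0.2098, 0.0114], 0.65), ([0.5066, -0.1449, 0.0124], 0.52)]
   reg 0.88 275 451 220 mean [ 0.4909 -0.3322  0.0312] top [ 0.4834 -0.3205  0.0727] 74
   reg 0.88 437 427 217 mean [ 0.4988 -0.2729  0.0286] top [ 0.4778 -0.2237  0.3361] 14
   reg 0.8 421 401 215 mean [ 0.503  -0.2079  0.0205] top [ 0.5029 -0.2064  0.0404] 77
   reg 0.49 269 370 214 mean [ 0.5035 -0.1323  0.0183] top [ 0.5013 -0.1356  0.025 ] 53
```

```bash
cat >> h.py <<'E'
def ray(n,uv):
    K,k1,E=P(n)
    s=cv2.undistortPoints(np.array(uv,float).reshape(-1,1,2),K,np.array([k1,0,0,0.])).reshape(-1,2)
    return E[:3,3],np.c_[s,np.ones(len(s))]@E[:3,:3].T
def onplane(n,uv,z):
    o,d=ray(n,uv); return o+d*((z-o[2])/d[:,2])[:,None]
def tri(a,ua,b,ub):
    (o1,d1),(o2,d2)=ray(a,[ua]),ray(b,[ub]); d1,d2=d1[0],d2[0]
    s=np.linalg.lstsq(np.c_[d1,-d2],o2-o1,rcond=None)[0]
    p,q=o1+s[0]*d1,o2+s[1]*d2; return (p+q)/2,np.linalg.norm(p-q)
E
python3 - <<'E'
from h import *
pk={}
for n,box in(("top",(140,170,285,250)),("side",(205,110,300,205))):
    g=cv2.imread(f"pics/{n}0.png",0); x0,y0,x1,y1=box; c=g[y0:y1,x0:x1]
    _,m=cv2.threshold(c,0,255,cv2.THRESH_BINARY_INV+cv2.THRESH_OTSU)
    m=(c<45).astype(np.uint8)
    k,lab,st,ce=cv2.connectedComponentsWithStats(m,connectivity=4)
    print(n,np.percentile(c,[5,30,60,90]))
    L=[]
    for i in range(1,k):
        if st[i,4]>40:
            uv=ce[i]+[x0,y0]; L.append(uv); print(st[i,4],uv.round(1),onplane(n,[uv],.010)[0].round(4))
    pk[n]=L
    cv2.imwrite(f"pics/crop_{n}.png",cv2.resize(cv2.imread(f"pics/{n}0.png")[y0:y1,x0:x1],None,fx=4,fy=4,interpolation=cv2.INTER_CUBIC))
# lens tops
for n in("top","side"):
    c=np.load(f"{n}0.npy")
    for nm,xy in dict(collar=(.509,-.143),cone=(.503,-.207),long=(.497,-.275),squat=(.492,-.344)).items():
        d=np.hypot(c[...,0]-xy[0],c[...,1]-xy[1])
        p=c[(d<.03)&(c[...,2]>.03)&(c[...,2]<.12)]
        zt=np.percentile(p[:,2],90); t=p[p[:,2]>zt-.006]
        print(n,nm,len(p),np.median(t,0).round(4),len(t), "mid",((p.max(0)+p.min(0))/2).round(4))
E
```

```text
top [ 13. 118. 125. 129.]
294 [161.4 199.4] [0.5361 0.3979 0.01  ]
500 [181.5 204.2] [0.5246 0.3449 0.01  ]
509 [207.2 210.3] [0.5099 0.2781 0.01  ]
517 [233.1 216.4] [0.4955 0.2117 0.01  ]
522 [259.4 222.7] [0.4808 0.145  0.01  ]
side [ 13. 133. 137. 140.]
109 [230.  126.8] [0.5371 0.3977 0.01  ]
249 [238.8 136.9] [0.5289 0.3437 0.01  ]
281 [248.7 150.8] [0.5138 0.2775 0.01  ]
319 [259.6 165.5] [0.4996 0.2108 0.01  ]
347 [271.1 181.3] [0.4851 0.1446 0.01  ]
top collar 322 [ 0.5104 -0.1445  0.0867] 103 mid [ 0.5107 -0.1443  0.0662]
top cone 171 [ 0.5027 -0.2074  0.0732] 57 mid [ 0.5026 -0.2067  0.055 ]
top long 192 [ 0.4967 -0.2745  0.101 ] 61 mid [ 0.4971 -0.2743  0.068 ]
top squat 248 [ 0.4932 -0.345   0.0611] 171 mid [ 0.4921 -0.3451  0.0484]
side collar 476 [ 0.5105 -0.1493  0.0859] 110 mid [ 0.5118 -0.1475  0.0601]
side cone 290 [ 0.503  -0.2133  0.0707] 70 mid [ 0.5033 -0.2119  0.0534]
side long 449 [ 0.495  -0.2799  0.099 ] 104 mid [ 0.4976 -0.2792  0.0667]
side squat 452 [ 0.4936 -0.349   0.0604] 287 mid [ 0.4939 -0.3482  0.0481]
```

Run:
```python
from h import *
t=cv2.imread("pics/top0.png")[185:245,335:480]; s=cv2.imread("pics/side0.png")[205:335,315:465]
cv2.imwrite("pics/rack_t.png",cv2.resize(t,None,fx=5,fy=5,interpolation=cv2.INTER_CUBIC))
cv2.imwrite("pics/rack_s.png",cv2.resize(s,None,fx=4,fy=4,interpolation=cv2.INTER_CUBIC))
```

```text
(no output)
```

View pics/rack_t.png

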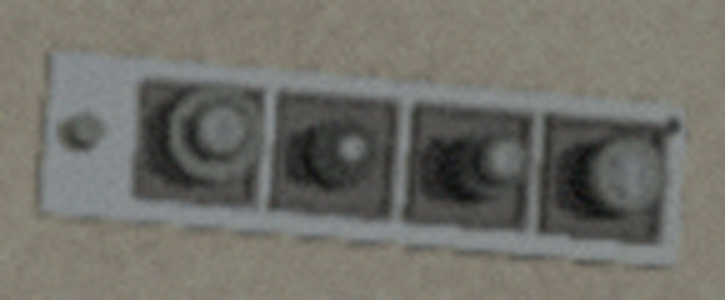

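View pics/rack_s.png

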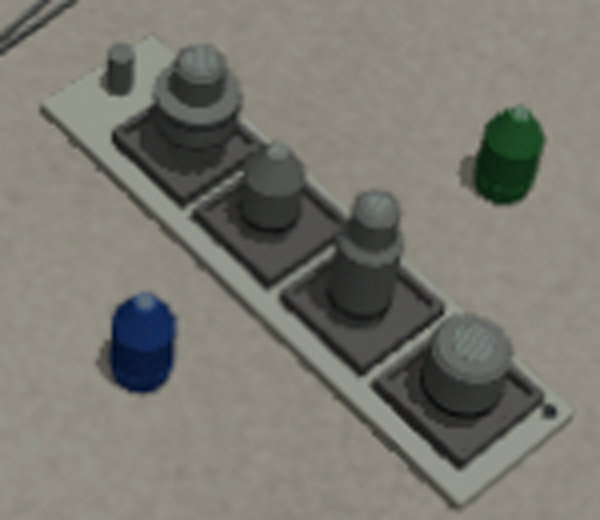

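The crops confirm the rack order from the post: collar, cone, long, squat. All four stand upright. The measured nose heights are 87, 74, 100 and 61 mm, which match floor plus length. The gripper has to close across the rack, so I'll turn the tool first.

jog_arm([
  [[0,0,8,0,0,0,0],[0,0,8,0,0,0,0],[0,0,8,0,0,0,0],[0,0,8,0,0,0,0],[0,0,8,0,0,0,0],[0,0,8,0,0,0,0],[0,0,8,0,0,0,0],[0,0,8,0,0,0,0],[0,0,8,0,0,0,0],[0,0,8.4,0,0,0,0],[0,0,0,0,0,0,0]],
])

```text
t: 2.6
position: [0.1569, 0.605, 0.1947]
orientation: [[-0.086, -0.996, -0.0], [-0.996, 0.086, 0.0], [-0.0, 0.0, -1.0]]
ft_force: [0.1, -0.3, 0.0]
opening: 1.0
gripper_force: 0.0
```

```bash
cat > go.py <<'E'
import sys
from h import *
from scipy.spatial.transform import Rotation as R
# args: x y z yaw_of_tool_x_deg ; prints turn (tool axes, deg) then shift in mm, in axes after the turn
x,y,z,yaw=map(float,sys.argv[1:5])
o=robot.get_obs(); A=np.array(o["orientation"]); p=np.array(o["position"])
c,s=np.cos(np.radians(yaw)),np.sin(np.radians(yaw))
T=np.array([[c,s,0],[s,-c,0],[0,0,-1.]])
print("t",o["t"],"pos",p.round(4),"grip",round(o["opening"],3),"F",np.round(o["ft_force"],1))
print("turn",np.degrees(R.from_matrix(A.T@T).as_rotvec()).round(2),"shift after turn",(1000*T.T@(np.array([x,y,z])-p)).round(1),"shift now axes",(1000*A.T@(np.array([x,y,z])-p)).round(1))
E
python3 go.py .5 .2 .195 -95; python3 go.py .5105 -.1455 .195 -95
```

```text
t 2.6 pos [0.1569 0.605  0.1947] grip 1.0 F [ 0.1 -0.3  0. ]
turn [0.   0.   0.07] shift after turn [ 3.735e+02 -3.771e+02 -3.000e-01] shift now axes [ 3.740e+02 -3.766e+02 -3.000e-01]
t 2.6 pos [0.1569 0.605  0.1947] grip 1.0 F [ 0.1 -0.3  0. ]
turn [0.   0.   0.07] shift after turn [ 7.168e+02 -4.177e+02 -3.000e-01] shift now axes [ 7.173e+02 -4.168e+02 -3.000e-01]
```

jog_arm([
  [[0,0,0,31,-31,0,0],[0,0,0,31,-31,0,0],[0,0,0,31,-31,0,0],[0,0,0,31,-31,0,0],[0,0,0,31,-31,0,0],[0,0,0,31,-31,0,0],[0,0,0,31,-31,0,0],[0,0,0,31,-31,0,0],[0,0,0,31,-31,0,0],[0,0,0,31,-31,0,0],[0,0,0,31,-31,0,0],[0,0,0,31,-31,0,0],[0,0,0,40,-5,0,0],[0,0,0,40,-5,0,0],[0,0,0,40,-5,0,0],[0,0,0,40,-5,0,0],[0,0,0,40,-5,0,0],[0,0,0,40,-5,0,0],[0,0,0,40,-5,0,0],[0,0,0,0,0,0,0]],
])

```text
t: 4.6
position: [0.5059, -0.0832, 0.1947]
orientation: [[-0.088, -0.996, -0.0], [-0.996, 0.088, -0.001], [0.001, 0.0, -1.0]]
ft_force: [-0.1, 0.6, -0.3]
opening: 0.997
gripper_force: 0.0
```

```bash
python3 go.py .5105 -.1455 .195 -95
```

```text
t 4.6 pos [ 0.5059 -0.0832  0.1947] grip 0.997 F [-0.1  0.6 -0.3]
turn [ 0.01 -0.03 -0.05] shift after turn [ 61.7 -10.   -0.3] shift now axes [ 61.6 -10.1  -0.2]
```

jog_arm([
  [[0,0,0,31,-5,0,0],[0,0,0,30.6,-5.1,0,0],[0,0,0,0,0,0,0],[0,0,0,0,0,20,0],[0,0,0,0,0,20,0],[0,0,0,0,0,20,0],[0,0,0,0,0,20,0],[0,0,0,0,0,15,0],[0,0,0,0,0,0,0]],
])

```text
t: 5.5
position: [0.5093, -0.1409, 0.0977]
orientation: [[-0.084, -0.996, -0.005], [-0.996, 0.084, 0.0], [-0.0, 0.005, -1.0]]
ft_force: [-0.9, 0.1, 0.2]
opening: 0.999
gripper_force: 0.0
```

```bash
python3 go.py .5105 -.1455 .030 -95
python3 - <<'E'
from h import *
for n,b in(("side",(300,150,470,320)),("top",(330,170,500,250))):
    im,d=robot.grab_frame(n); x0,y0,x1,y1=b
    cv2.imwrite(f"pics/g1{n}.png",cv2.resize(im[y0:y1,x0:x1],None,fx=3.4,fy=3.4,interpolation=cv2.INTER_CUBIC))
E
```

```text
t 5.5 pos [ 0.5093 -0.1409  0.0977] grip 0.999 F [-0.9  0.1  0.2]
turn [0.28 0.   0.2 ] shift after turn [ 4.5 -1.6 67.7] shift now axes [ 4.5 -1.9 67.7]
```

View pics/g1side.png

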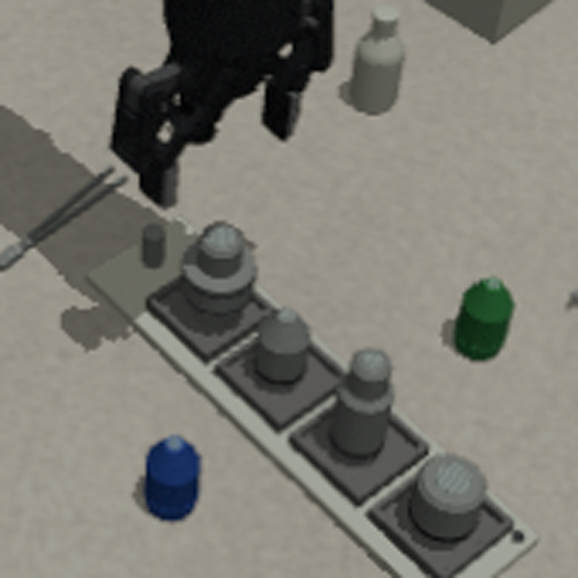

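The side view shows the fingers about 0.1 m up, straddling the line to the collar lens. The fingertips are at about (155,200) and (285,135) in the crop. I'll check that by projection.

Run:
```python
from h import *
tips=np.array([[155,200],[285,135]])/3.4+[300,150]
for z in(.100,.111): print(z,onplane("side",tips,z).round(4).tolist(),onplane("side",[tips.mean(0)],z).round(4))
```

```text
0.1 [[0.4957, -0.1061, 0.1], [0.5968, -0.122, 0.1]] [[ 0.5453 -0.1139  0.1   ]]
0.111 [[0.4883, -0.1133, 0.111], [0.588, -0.1289, 0.111]] [[ 0.5372 -0.1209  0.111 ]]
```

View pics/g1top.png

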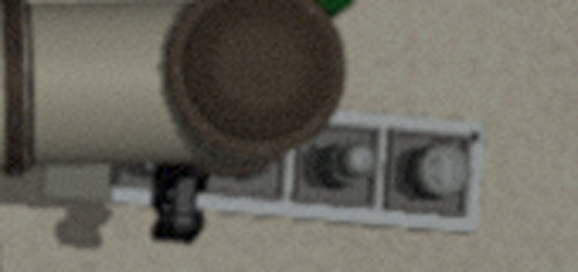

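Run:
```python
from h import *
o=robot.get_obs(); print(o["t"],o["position"],o["opening"])
im,d=robot.grab_frame("side"); c=cloud("side",d); g=im.max(2)
for (u,v) in((345,207),(383,188)):
    w=(slice(v-8,v+8),slice(u-6,u+8)); m=(g[w]<60)&(d[w]>0)&(c[w][...,2]>.05)
    p=c[w][m]; print(len(p),np.median(p,0).round(4),p[:,2].min().round(4),p[np.argsort(p[:,2])[:6]].round(4).tolist())
```

```text
5.6 [ 0.51138873 -0.14134562  0.10012728] 0.9976142233607834
81 [ 0.4585 -0.1445  0.1708] 0.1534 [[0.4632, -0.1442, 0.1534], [0.4656, -0.1444, 0.1547], [0.4637, -0.1463, 0.1547], [0.4672, -0.1482, 0.1565], [0.4616, -0.1455, 0.1584], [0.4637, -0.1461, 0.1602]]
74 [ 0.5559 -0.1495  0.164 ] 0.1475 [[0.5591, -0.1491, 0.1475], [0.5583, -0.1353, 0.1524], [0.5563, -0.1456, 0.1525], [0.557, -0.1393, 0.1532], [0.5547, -0.1497, 0.1537], [0.5554, -0.1434, 0.1544]]
```

Laterally this agrees with the lens, with the tips centred on x≈0.510. But the tips look about 37 mm higher than the reported TCP suggests. I'll go down in stages and check the offset again.

jog_arm([
  [[0,0,0,4,0,10,0],[0,0,0,0,0,20,0],[0,0,0,0,0,0,0],[0,0,0,0,0,0,0],[0,0,0,0,0,0,0]],
])

```text
t: 6.15
position: [0.5114, -0.1461, 0.0706]
orientation: [[-0.086, -0.996, 0.002], [-0.996, 0.086, -0.0], [0.0, -0.002, -1.0]]
ft_force: [-0.6, -1.2, 0.4]
opening: 1.0
gripper_force: 0.0
```

```bash
python3 go.py .5105 -.1455 .030 -95;  python3 - <<'E'
from h import *
im,d=robot.grab_frame("side"); c=cloud("side",d); g=im.max(2)
m=(g<60)&(d>0)&(abs(c[...,1]+.147)<.03)&(c[...,2]>.03)&(c[...,2]<.25)
for s,lo,hi in(("near",.42,.49),("far",.53,.6)):
    p=c[m&(c[...,0]>lo)&(c[...,0]<hi)]; print(s,len(p),np.percentile(p[:,2],[0,1,5,20]).round(4), np.median(p[p[:,2]<p[:,2].min()+.012],0).round(4))
cv2.imwrite("pics/g2.png",cv2.resize(im[170:290,300:440],None,fx=5,fy=5,interpolation=cv2.INTER_CUBIC))
E
```

```text
t 6.15 pos [ 0.5114 -0.1461  0.0706] grip 1.0 F [-0.6 -1.2  0.4]
turn [-0.1  -0.01  0.08] shift after turn [-0.5  0.9 40.6] shift now axes [-0.5  1.  40.6]
near 886 [0.0424 0.0542 0.1372 0.1765] [ 0.4893 -0.1476  0.0473]
far 401 [0.1206 0.1232 0.1297 0.1494] [ 0.5566 -0.151   0.1275]
```

View pics/g2.png

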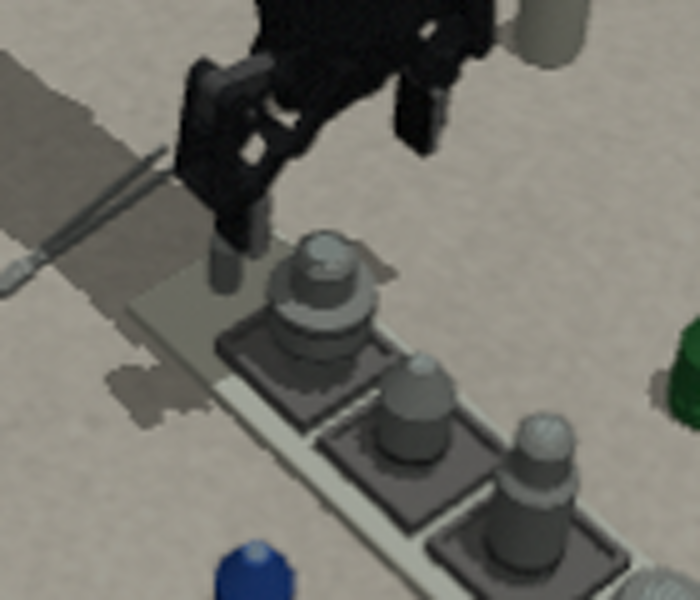

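The picture and the depth agree: the open fingertips are about 50 mm above the reported TCP, where 13 mm was expected. I'll go down to the nominal grasp height, which is safe under either reading, and measure again.

jog_arm([
  [[0,0,0,0,1,14,0],[0,0,0,0,0,13,0],[0,0,0,0,0,13,0],[0,0,0,0,0,0,0],[0,0,0,0,0,0,0],[0,0,0,0,0,0,0]],
])

```text
t: 6.8
position: [0.5105, -0.1459, 0.0307]
orientation: [[-0.086, -0.996, 0.002], [-0.996, 0.086, -0.0], [0.0, -0.002, -1.0]]
ft_force: [-0.5, 1.1, 1.0]
opening: 1.001
gripper_force: 0.0
```

```bash
python3 go.py .5105 -.1455 .030 -95;  python3 - <<'E'
from h import *
im,d=robot.grab_frame("side"); c=cloud("side",d); g=im.max(2)
m=(g<45)&(d>0)&(abs(c[...,1]+.147)<.03)&(c[...,2]>.025)&(c[...,2]<.25)
for s,lo,hi in(("near",.42,.475),("far",.545,.6)):
    p=c[m&(c[...,0]>lo)&(c[...,0]<hi)]; print(s,len(p),np.percentile(p[:,2],[0,1,5,20]).round(4), np.median(p[p[:,2]<p[:,2].min()+.012],0).round(4))
cv2.imwrite("pics/g3.png",cv2.resize(im[170:290,300:440],None,fx=5,fy=5,interpolation=cv2.INTER_CUBIC))
E
```

```text
t 6.8 pos [ 0.5105 -0.1459  0.0307] grip 1.001 F [-0.5  1.1  1. ]
turn [-0.11 -0.    0.08] shift after turn [-0.4  0.   0.7] shift now axes [-0.4  0.   0.7]
near 563 [0.08   0.0919 0.1027 0.1342] [ 0.4626 -0.1494  0.0878]
far 302 [0.0807 0.0832 0.0893 0.107 ] [ 0.5558 -0.1494  0.0878]
```

View pics/g3.png

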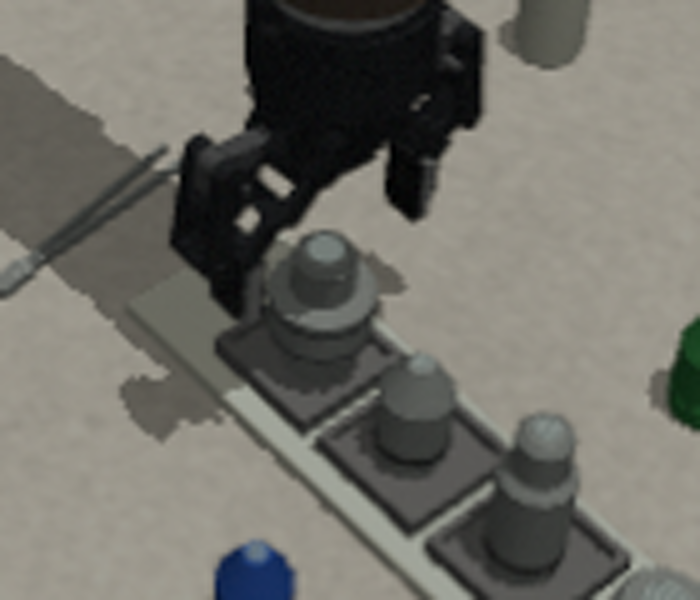

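The offset holds: the open tips are at 0.080 with the TCP reading 0.031. The readout is therefore about 37 mm low, and I'll trust the pictures. I'll lower 36 mm slowly so the open tips stop around 0.044.

jog_arm([
  [[0,0,0,0,0,9,0],[0,0,0,0,0,9,0],[0,0,0,0,0,9,0],[0,0,0,0,0,9,0],[0,0,0,0,0,0,0],[0,0,0,0,0,0,0],[0,0,0,0,0,0,0]],
])

```text
t: 7.55
position: [0.51, -0.1458, -0.0061]
orientation: [[-0.086, -0.996, 0.001], [-0.996, 0.086, -0.0], [0.0, -0.001, -1.0]]
ft_force: [0.4, 0.7, 0.3]
opening: 0.999
gripper_force: 0.0
```

```bash
python3 go.py .5105 -.1455 -.006 -95;  python3 - <<'E'
from h import *
im,d=robot.grab_frame("side"); c=cloud("side",d); g=im.max(2)
m=(g<45)&(d>0)&(abs(c[...,1]+.147)<.03)&(c[...,2]>.025)&(c[...,2]<.25)
for s,lo,hi in(("near",.42,.475),("far",.545,.6)):
    p=c[m&(c[...,0]>lo)&(c[...,0]<hi)]; print(s,len(p),np.percentile(p[:,2],[0,1,5,20]).round(4), np.median(p[p[:,2]<p[:,2].min()+.012],0).round(4))
cv2.imwrite("pics/g4.png",cv2.resize(im[170:290,300:440],None,fx=5,fy=5,interpolation=cv2.INTER_CUBIC))
E
```

```text
t 7.55 pos [ 0.51   -0.1458 -0.0061] grip 0.999 F [0.4 0.7 0.3]
turn [-0.03 -0.    0.07] shift after turn [-0.4 -0.5 -0.1] shift now axes [-0.4 -0.5 -0.1]
near 698 [0.0527 0.0558 0.0703 0.1002] [ 0.4579 -0.1482  0.0575]
far 272 [0.0451 0.0462 0.0532 0.0693] [ 0.555 -0.152  0.052]
```

View pics/g4.png

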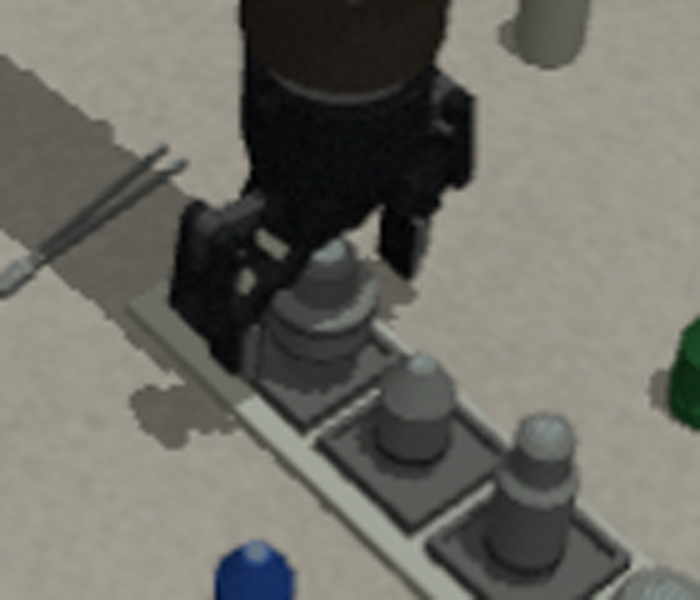

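The open fingers now straddle the collar with their tips around 45 mm, so I'll close, then lift and check.

jog_arm([
  [[0,0,0,0,0,0,1],[0,0,0,0,0,0,1],[0,0,0,0,0,0,1],[0,0,0,0,0,0,1],[0,0,0,0,0,0,1],[0,0,0,0,0,0,1],[0,0,0,0,0,0,1],[0,0,0,0,0,0,1],[0,0,0,0,0,0,1],[0,0,0,0,0,0,1]],
])

```text
t: 8.6
position: [0.5104, -0.1459, -0.0055]
orientation: [[-0.086, -0.996, 0.002], [-0.996, 0.086, -0.0], [0.0, -0.002, -1.0]]
ft_force: [0.1, 0.6, 5.2]
opening: 0.534
gripper_force: 61.2
```

jog_arm([
  [[0,0,0,0,0,-10,1],[0,0,0,0,0,-20,1],[0,0,0,0,0,-30,1],[0,0,0,0,0,-30,1],[0,0,0,0,0,-30,1],[0,0,0,0,0,0,1],[0,0,0,0,0,0,1]],
])

```text
t: 9.3
position: [0.5089, -0.1455, 0.1136]
orientation: [[-0.087, -0.996, -0.0], [-0.996, 0.087, 0.001], [-0.001, 0.0, -1.0]]
ft_force: [0.5, 0.0, -3.1]
opening: 0.534
gripper_force: 61.9
```

```bash
python3 go.py .483 .145 .114 -102.4;  python3 - <<'E'
from h import *
im,d=robot.grab_frame("side"); np.save("l1.npy",cloud("side",d))
cv2.imwrite("pics/l1.png",cv2.resize(im[100:290,290:440],None,fx=3,fy=3,interpolation=cv2.INTER_CUBIC))
E
```

```text
t 9.3 pos [ 0.5089 -0.1455  0.1136] grip 0.534 F [ 0.5  0.  -3.1]
turn [0.03 0.05 7.41] shift after turn [-278.2   87.6   -0.4] shift now axes [-2.872e+02  5.100e+01 -1.000e-01]
```

View pics/l1.png

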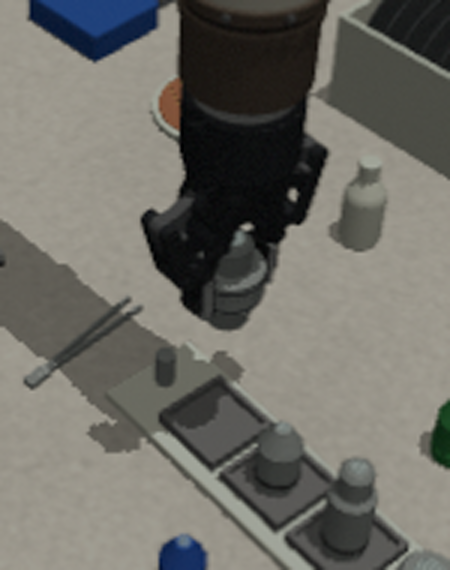

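The collar lens is held upright and clear of its cup at crop (235,290). On to the far tray pocket.

jog_arm([
  [[0,0,7.4,0,0,0,1],[0,0,0,-15,5,0,1],[0,0,0,-35,11,0,1],[0,0,0,-35,11,0,1],[0,0,0,-35,11,0,1],[0,0,0,-35,11,0,1],[0,0,0,-35,11,0,1],[0,0,0,-35,11,0,1],[0,0,0,-35,11,0,1],[0,0,0,-18,6,0,1],[0,0,0,0,0,0,1],[0,0,0,0,0,0,1],[0,0,0,0,0,0,1]],
])

```text
t: 10.65
position: [0.4824, 0.1434, 0.1127]
orientation: [[-0.215, -0.977, -0.002], [-0.977, 0.215, -0.001], [0.002, 0.002, -1.0]]
ft_force: [-0.3, 0.1, -2.8]
opening: 0.531
gripper_force: 61.8
```

```bash
python3 go.py .483 .145 -.0125 -102.4
```

```text
t 10.65 pos [0.4824 0.1434 0.1127] grip 0.531 F [-0.3  0.1 -2.8]
turn [ 0.11 -0.1   0.  ] shift after turn [ -1.6  -0.3 125.2] shift now axes [ -1.9  -0.5 125.2]
```

jog_arm([
  [[0,0,0,-1.8,-0.5,10,1],[0,0,0,0,0,20,1],[0,0,0,0,0,20,1],[0,0,0,0,0,20,1],[0,0,0,0,0,20,1],[0,0,0,0,0,15,1],[0,0,0,0,0,10,1],[0,0,0,0,0,3,1],[0,0,0,0,0,3,1],[0,0,0,0,0,2,1],[0,0,0,0,0,0,1],[0,0,0,0,0,0,1],[0,0,0,0,0,0,1]],
])

```text
t: 11.95
position: [0.4842, 0.1464, -0.0088]
orientation: [[-0.214, -0.977, 0.001], [-0.977, 0.214, 0.001], [-0.001, -0.001, -1.0]]
ft_force: [-0.0, 0.2, -2.8]
opening: 0.53
gripper_force: 61.8
```

```bash
python3 go.py .483 .145 -.0145 -102.4
```

```text
t 11.95 pos [ 0.4842  0.1464 -0.0088] grip 0.53 F [-0.   0.2 -2.8]
turn [-0.04  0.04  0.07] shift after turn [1.7 0.9 5.7] shift now axes [1.7 0.9 5.7]
```

jog_arm([
  [[0,0,0,1,0.8,2,1],[0,0,0,0,0,1,1],[0,0,0,0,0,1,1],[0,0,0,0,0,0.5,1],[0,0,0,0,0,0,1],[0,0,0,0,0,0,1]],
])

```text
t: 12.55
position: [0.4829, 0.1454, -0.0135]
orientation: [[-0.214, -0.977, -0.0], [-0.977, 0.214, -0.0], [0.0, 0.0, -1.0]]
ft_force: [-1.3, 0.0, 1.6]
opening: 0.535
gripper_force: 62.3
```

```bash
python3 go.py .483 .145 -.0145 -102.4
```

```text
t 12.55 pos [ 0.4829  0.1454 -0.0135] grip 0.535 F [-1.3  0.   1.6]
turn [ 0.   -0.01  0.06] shift after turn [ 0.4 -0.2  1. ] shift now axes [ 0.4 -0.2  1. ]
```

jog_arm([
  [[0,0,0,0,0,0.5,1],[0,0,0,0,0,0,1],[0,0,0,0,0,0,1]],
])

```text
t: 12.85
position: [0.4829, 0.1454, -0.0136]
orientation: [[-0.213, -0.977, 0.0], [-0.977, 0.213, -0.0], [0.0, -0.0, -1.0]]
ft_force: [-2.0, -0.6, 6.2]
opening: 0.532
gripper_force: 62.7
```

It's on the floor with a light contact force. Release and retreat.

jog_arm([
  [[0,0,0,0,0,0,0.35],[0,0,0,0,0,0,0.25],[0,0,0,0,0,0,0.1],[0,0,0,0,0,0,0],[0,0,0,0,0,0,0],[0,0,0,0,0,0,0],[0,0,0,0,0,0,0],[0,0,0,0,0,0,0]],
])

```text
t: 13.65
position: [0.483, 0.1454, -0.0143]
orientation: [[-0.214, -0.977, 0.0], [-0.977, 0.214, 0.0], [-0.0, -0.0, -1.0]]
ft_force: [-0.3, 0.6, 0.2]
opening: 0.996
gripper_force: 0.0
```

jog_arm([
  [[0,0,0,0,0,-10,0],[0,0,0,0,0,-25,0],[0,0,0,0,0,-35,0],[0,0,0,0,0,-35,0],[0,0,0,0,0,-20,0],[0,0,-7.4,0,0,0,0],[0,0,0,20,-2,0,0],[0,0,0,35,-3,0,0],[0,0,0,40,-4,0,0],[0,0,0,40,-4,0,0],[0,0,0,40,-4,0,0],[0,0,0,40,-4,0,0],[0,0,0,40,-4,0,0],[0,0,0,40,-4,0,0],[0,0,0,35,-3,0,0],[0,0,0,18,-2,0,0],[0,0,0,0,0,0,0],[0,0,0,0,0,0,0]],
])

```text
t: 15.45
position: [0.4866, -0.2043, 0.1111]
orientation: [[-0.087, -0.996, 0.0], [-0.996, 0.087, 0.0], [-0.0, -0.0, -1.0]]
ft_force: [0.1, 0.4, 0.0]
opening: 0.999
gripper_force: 0.0
```

```bash
cat > meas.py <<'E'
# lens-in-pocket measure, both cameras, relative to tray pocket (s along tray, x across) in mm
import sys
from h import *
t=np.array([.2139,.9769]); xx=np.array([.9769,-.2139])
def run(lab,nom,h,tag,box=(200,110,300,210)):
    for n in("top","side"):
        im,d=robot.grab_frame(n); c=cloud(n,d)
        dd=np.hypot(c[...,0]-nom[0],c[...,1]-nom[1]); p=c[(dd<.032)&(c[...,2]>.02)&(c[...,2]<.12)]
        zt=np.percentile(p[:,2],95) if len(p) else 0
        q=p[p[:,2]>zt-.006]
        m=np.median(q,0) if len(q) else np.zeros(3)
        O=np.array([.5027,.2449]) if n=="top" else np.array([.5069,.2442])
        e=m[:2]-O
        v=[((np.array(P(n)[2])[:3,:3]@k["xyz"]+P(n)[2][:3,3]).round(4).tolist(),round(k["conf"],2)) for k in robot.mark_of(n,lab)[:2]]
        print(n,len(p),"top pt",m.round(4),"in this camera's tray frame x,s mm",(1000*e@xx).round(1),(1000*e@t).round(1),v)
        if n=="side":
            x0,y0,x1,y1=box; cv2.imwrite(f"pics/{tag}.png",cv2.resize(im[y0:y1,x0:x1],None,fx=5,fy=5,interpolation=cv2.INTER_CUBIC))
run(sys.argv[1],(float(sys.argv[2]),float(sys.argv[3])),0,sys.argv[4])
E
python3 go.py .503 -.2085 .11 -95; python3 meas.py lens_collar .483 .145 p1
```

```text
t 15.45 pos [ 0.4866 -0.2043  0.1111] grip 0.999 F [0.1 0.4 0. ]
turn [-0.02  0.01 -0.  ] shift after turn [  2.7 -16.7   1.1] shift now axes [  2.7 -16.7   1.1]
top 303 top pt [0.4831 0.1465 0.0786] in this camera's tray frame x,s mm 1.9 -100.3 [([0.4843, 0.1472, 0.0126], 0.52)]
side 383 top pt [0.4836 0.1413 0.0785] in this camera's tray frame x,s mm -0.8 -105.5 [([0.4834, 0.1435, 0.0068], 0.77)]
```

View pics/p1.png

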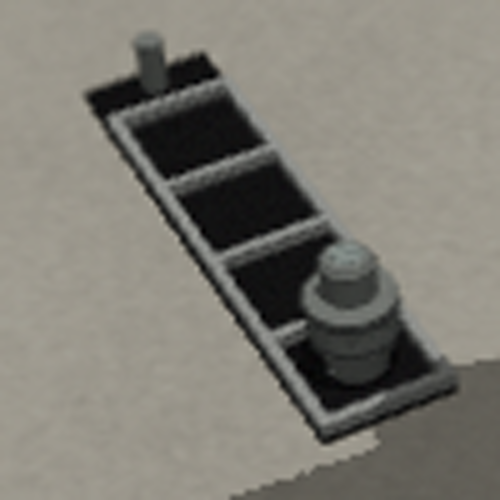

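The collar stands upright in the end pocket, within about 2 mm of its middle in both cameras. Next is the cone.

jog_arm([
  [[0,0,0,1.3,-8,0,0],[0,0,0,1.3,-8.5,0,0],[0,0,0,0,0,0,0],[0,0,0,0,0,0,0],[0,0,0,0,0,20,0],[0,0,0,0,0,25,0],[0,0,0,0,0,25,0],[0,0,0,0,0,20,0],[0,0,0,0,0,15,0],[0,0,0,0,0,9,0],[0,0,0,0,0,4,0],[0,0,0,0,0,0,0],[0,0,0,0,0,0,0],[0,0,0,0,0,0,0]],
])

```text
t: 17.05
position: [0.5037, -0.2083, -0.0064]
orientation: [[-0.086, -0.996, 0.002], [-0.996, 0.086, -0.0], [0.0, -0.002, -1.0]]
ft_force: [-0.4, -0.3, 0.2]
opening: 1.001
gripper_force: 0.0
```

```bash
python3 go.py .503 -.2085 -.007 -95
```

```text
t 17.05 pos [ 0.5037 -0.2083 -0.0064] grip 1.001 F [-0.4 -0.3  0.2]
turn [-0.1  -0.01  0.07] shift after turn [0.2 0.7 0.6] shift now axes [0.2 0.7 0.6]
```

jog_arm([
  [[0,0,0,0,0.7,0.6,0.3],[0,0,0,0,0,0,1],[0,0,0,0,0,0,1],[0,0,0,0,0,0,1],[0,0,0,0,0,0,1],[0,0,0,0,0,0,1],[0,0,0,0,0,0,1],[0,0,0,0,0,0,1],[0,0,0,0,0,0,1],[0,0,0,0,0,0,1],[0,0,0,0,0,0,1]],
])

```text
t: 18.15
position: [0.5029, -0.2083, -0.0074]
orientation: [[-0.086, -0.996, 0.001], [-0.996, 0.086, -0.0], [0.0, -0.001, -1.0]]
ft_force: [0.8, 1.0, 5.3]
opening: 0.368
gripper_force: 59.9
```

jog_arm([
  [[0,0,0,0,0,-10,1],[0,0,0,0,0,-20,1],[0,0,0,0,0,-30,1],[0,0,0,0,0,-30,1],[0,0,0,0,0,-30,1],[0,0,0,0,0,0,1],[0,0,0,0,0,0,1]],
])

```text
t: 18.85
position: [0.5016, -0.2078, 0.1121]
orientation: [[-0.087, -0.996, -0.0], [-0.996, 0.087, 0.001], [-0.001, 0.0, -1.0]]
ft_force: [0.5, -1.1, -2.1]
opening: 0.362
gripper_force: 59.6
```

```bash
python3 go.py .4975 .2114 .113 -102.4
```

```text
t 18.85 pos [ 0.5016 -0.2078  0.1121] grip 0.362 F [ 0.5 -1.1 -2.1]
turn [0.02 0.05 7.42] shift after turn [-408.6   94.1   -0.9] shift now axes [-417.3   40.5   -0.5]
```

jog_arm([
  [[0,0,7.4,0,0,0,1],[0,0,0,-16,4,0,1],[0,0,0,-34,8,0,1],[0,0,0,-40,9,0,1],[0,0,0,-40,9,0,1],[0,0,0,-40,9,0,1],[0,0,0,-40,9,0,1],[0,0,0,-40,9,0,1],[0,0,0,-40,9,0,1],[0,0,0,-40,10,0,1],[0,0,0,-40,9,0,1],[0,0,0,-25,6,0,1],[0,0,0,-13,3,0,1],[0,0,0,0,0,0,1],[0,0,0,0,0,0,1],[0,0,0,0,0,0,1]],
])

```text
t: 20.45
position: [0.4973, 0.2091, 0.1116]
orientation: [[-0.215, -0.977, -0.001], [-0.977, 0.215, -0.001], [0.001, 0.001, -1.0]]
ft_force: [0.6, 0.3, -1.8]
opening: 0.364
gripper_force: 59.5
```

```bash
python3 go.py .4975 .2114 -.0125 -102.4
```

```text
t 20.45 pos [0.4973 0.2091 0.1116] grip 0.364 F [ 0.6  0.3 -1.8]
turn [ 0.07 -0.07 -0.03] shift after turn [ -2.3   0.3 124.1] shift now axes [-2.40e+00  1.00e-01  1.24e+02]
```

jog_arm([
  [[0,0,0,-1.5,0,10,1],[0,0,0,0,0,20,1],[0,0,0,0,0,20,1],[0,0,0,0,0,20,1],[0,0,0,0,0,20,1],[0,0,0,0,0,15,1],[0,0,0,0,0,10,1],[0,0,0,0,0,5,1],[0,0,0,0,0,2,1],[0,0,0,0,0,1,1],[0,0,0,0,0,0,1],[0,0,0,0,0,0,1],[0,0,0,0,0,0,1]],
])

```text
t: 21.75
position: [0.4983, 0.2122, -0.0104]
orientation: [[-0.214, -0.977, 0.001], [-0.977, 0.214, 0.001], [-0.001, -0.001, -1.0]]
ft_force: [0.3, 0.4, -1.3]
opening: 0.364
gripper_force: 59.5
```

```bash
python3 go.py .4975 .2114 -.0155 -102.4
```

```text
t 21.75 pos [ 0.4983  0.2122 -0.0104] grip 0.364 F [ 0.3  0.4 -1.3]
turn [-0.04  0.05  0.06] shift after turn [1.  0.6 5.1] shift now axes [1.  0.7 5.1]
```

jog_arm([
  [[0,0,0,0.8,0.6,2,1],[0,0,0,0,0,1,1],[0,0,0,0,0,1,1],[0,0,0,0,0,0.5,1],[0,0,0,0,0,0,1],[0,0,0,0,0,0,1]],
])

```text
t: 22.35
position: [0.4973, 0.2113, -0.0154]
orientation: [[-0.214, -0.977, -0.0], [-0.977, 0.214, -0.0], [0.0, 0.0, -1.0]]
ft_force: [0.1, 1.1, -1.2]
opening: 0.368
gripper_force: 59.7
```

jog_arm([
  [[0,0,0,0,0,0.5,1],[0,0,0,0,0,0,1],[0,0,0,0,0,0,1]],
])

```text
t: 22.65
position: [0.4973, 0.2113, -0.0154]
orientation: [[-0.214, -0.977, 0.0], [-0.977, 0.214, 0.0], [-0.0, -0.0, -1.0]]
ft_force: [-1.8, -0.5, 6.0]
opening: 0.365
gripper_force: 60.2
```

jog_arm([
  [[0,0,0,0,0,0,0.55],[0,0,0,0,0,0,0.4],[0,0,0,0,0,0,0.2],[0,0,0,0,0,0,0],[0,0,0,0,0,0,0],[0,0,0,0,0,0,0],[0,0,0,0,0,0,0],[0,0,0,0,0,0,0]],
])

```text
t: 23.45
position: [0.4973, 0.2113, -0.0159]
orientation: [[-0.214, -0.977, 0.0], [-0.977, 0.214, -0.0], [-0.0, -0.0, -1.0]]
ft_force: [-0.3, -0.1, 0.4]
opening: 1.0
gripper_force: 0.0
```

jog_arm([
  [[0,0,0,0,0,-10,0],[0,0,0,0,0,-25,0],[0,0,0,0,0,-35,0],[0,0,0,0,0,-40,0],[0,0,0,0,0,-25,0],[0,0,-7.4,0,0,0,0],[0,0,0,20,-2,0,0],[0,0,0,35,-3,0,0],[0,0,0,40,-3.5,0,0],[0,0,0,40,-3.5,0,0],[0,0,0,40,-3.5,0,0],[0,0,0,40,-3.5,0,0],[0,0,0,40,-3.5,0,0],[0,0,0,40,-3.5,0,0],[0,0,0,40,-3.5,0,0],[0,0,0,40,-3.5,0,0],[0,0,0,40,-3.5,0,0],[0,0,0,40,-3.5,0,0],[0,0,0,20,-2,0,0],[0,0,0,10,0,0,0]],
])

```text
t: 25.45
position: [0.4971, -0.2774, 0.1196]
orientation: [[-0.088, -0.996, 0.001], [-0.996, 0.088, -0.0], [0.0, -0.001, -1.0]]
ft_force: [0.1, 0.6, 0.1]
opening: 0.999
gripper_force: 0.0
```

```bash
python3 meas.py lens_cone .4975 .2114 p2; python3 go.py .497 -.276 .118 -95
```

```text
top 170 top pt [0.497  0.21   0.0671] in this camera's tray frame x,s mm 1.9 -35.3 [([0.4975, 0.2098, 0.0089], 0.64), ([0.397, -0.2238, -0.0028], 0.49)]
side 200 top pt [0.4965 0.207  0.0647] in this camera's tray frame x,s mm -2.2 -38.6 [([0.3976, -0.2224, 0.0053], 0.81), ([0.6257, -0.2734, -0.0017], 0.77)]
t 25.65 pos [ 0.4972 -0.2748  0.1194] grip 0.999 F [-0.  -0.1  0.6]
turn [-0.    0.01  0.08] shift after turn [1.2 0.1 1.4] shift now axes [1.2 0.1 1.4]
```

jog_arm([
  [[0,0,0,0.7,0,20,0],[0,0,0,0,0,25,0],[0,0,0,0,0,25,0],[0,0,0,0,0,20,0],[0,0,0,0,0,13,0],[0,0,0,0,0,8,0],[0,0,0,0,0,4,0],[0,0,0,0,0,0,0],[0,0,0,0,0,0,0],[0,0,0,0,0,0,0]],
])

```text
t: 26.65
position: [0.4979, -0.2764, 0.005]
orientation: [[-0.086, -0.996, 0.002], [-0.996, 0.086, -0.0], [0.0, -0.002, -1.0]]
ft_force: [-0.1, -0.1, 0.8]
opening: 1.003
gripper_force: 0.0
```

```bash
python3 go.py .497 -.2755 .004 -95
```

```text
t 26.65 pos [ 0.4979 -0.2764  0.005 ] grip 1.003 F [-0.1 -0.1  0.8]
turn [-0.1  -0.02  0.06] shift after turn [-0.8  1.   1. ] shift now axes [-0.8  1.   1. ]
```

jog_arm([
  [[0,0,0,-0.5,0.9,1,0.3],[0,0,0,0,0,0,1],[0,0,0,0,0,0,1],[0,0,0,0,0,0,1],[0,0,0,0,0,0,1],[0,0,0,0,0,0,1],[0,0,0,0,0,0,1],[0,0,0,0,0,0,1],[0,0,0,0,0,0,1],[0,0,0,0,0,0,1],[0,0,0,0,0,0,1]],
])

```text
t: 27.75
position: [0.4971, -0.2759, 0.0036]
orientation: [[-0.086, -0.996, 0.001], [-0.996, 0.086, -0.001], [0.0, -0.001, -1.0]]
ft_force: [1.6, -0.8, 5.2]
opening: 0.367
gripper_force: 59.5
```

jog_arm([
  [[0,0,0,0,0,-10,1],[0,0,0,0,0,-20,1],[0,0,0,0,0,-30,1],[0,0,0,0,0,-30,1],[0,0,0,0,0,-40,1],[0,0,0,0,0,0,1],[0,0,0,0,0,0,1]],
])

```text
t: 28.45
position: [0.4954, -0.275, 0.1328]
orientation: [[-0.087, -0.996, -0.001], [-0.996, 0.087, 0.002], [-0.002, 0.001, -1.0]]
ft_force: [-0.9, 0.7, -2.8]
opening: 0.367
gripper_force: 59.9
```

```bash
python3 go.py .5121 .2778 .134 -102.4
```

```text
t 28.45 pos [ 0.4954 -0.275   0.1328] grip 0.367 F [-0.9  0.7 -2.8]
turn [0.06 0.08 7.4 ] shift after turn [-543.5  102.4   -1.2] shift now axes [-5.521e+02  3.150e+01 -3.000e-01]
```

jog_arm([
  [[0,0,7.4,0,0,0,1],[0,0,0,-16,3,0,1],[0,0,0,-34,6.5,0,1],[0,0,0,-40,7.5,0,1],[0,0,0,-40,7.5,0,1],[0,0,0,-40,7.5,0,1],[0,0,0,-40,7.5,0,1],[0,0,0,-40,7.5,0,1],[0,0,0,-40,7.5,0,1],[0,0,0,-40,7.5,0,1],[0,0,0,-40,7.5,0,1],[0,0,0,-40,7.5,0,1],[0,0,0,-40,7.5,0,1],[0,0,0,-40,7.5,0,1],[0,0,0,-30,5.5,0,1],[0,0,0,-16,3,0,1],[0,0,0,-7,1.5,0,1],[0,0,0,0,0,0,1],[0,0,0,0,0,0,1],[0,0,0,0,0,0,1]],
])

```text
t: 30.45
position: [0.5127, 0.2752, 0.133]
orientation: [[-0.215, -0.977, -0.001], [-0.977, 0.215, -0.0], [0.001, 0.001, -1.0]]
ft_force: [-0.1, -0.4, -3.1]
opening: 0.363
gripper_force: 59.9
```

```bash
python3 go.py .5121 .2778 -.0005 -102.4
```

```text
t 30.45 pos [0.5127 0.2752 0.133 ] grip 0.363 F [-0.1 -0.4 -3.1]
turn [ 0.03 -0.04 -0.02] shift after turn [ -2.4   1.1 133.5] shift now axes [ -2.4   1.1 133.5]
```

jog_arm([
  [[0,0,0,-1.5,0.8,10,1],[0,0,0,0,0,20,1],[0,0,0,0,0,20,1],[0,0,0,0,0,20,1],[0,0,0,0,0,20,1],[0,0,0,0,0,20,1],[0,0,0,0,0,13,1],[0,0,0,0,0,6,1],[0,0,0,0,0,2,1],[0,0,0,0,0,1,1],[0,0,0,0,0,0,1],[0,0,0,0,0,0,1],[0,0,0,0,0,0,1]],
])

```text
t: 31.75
position: [0.5127, 0.2786, 0.0017]
orientation: [[-0.214, -0.977, 0.001], [-0.977, 0.214, 0.001], [-0.001, -0.001, -1.0]]
ft_force: [0.5, 0.0, -2.3]
opening: 0.362
gripper_force: 59.9
```

```bash
python3 go.py .5121 .2778 -.0045 -102.4
```

```text
t 31.75 pos [0.5127 0.2786 0.0017] grip 0.362 F [ 0.5  0.  -2.3]
turn [-0.04  0.06  0.07] shift after turn [0.9 0.4 6.2] shift now axes [0.9 0.5 6.2]
```

jog_arm([
  [[0,0,0,0.8,0.4,2,1],[0,0,0,0,0,1,1],[0,0,0,0,0,1,1],[0,0,0,0,0,1,1],[0,0,0,0,0,0,1],[0,0,0,0,0,0,1]],
])

```text
t: 32.35
position: [0.5119, 0.2775, -0.004]
orientation: [[-0.214, -0.977, -0.0], [-0.977, 0.214, -0.0], [0.0, 0.0, -1.0]]
ft_force: [0.1, 1.4, -3.6]
opening: 0.371
gripper_force: 59.9
```

jog_arm([
  [[0,0,0,0,0,0.5,1],[0,0,0,0,0,0,1],[0,0,0,0,0,0,1]],
])

```text
t: 32.65
position: [0.5119, 0.2776, -0.0043]
orientation: [[-0.214, -0.977, 0.0], [-0.977, 0.214, 0.0], [-0.0, -0.0, -1.0]]
ft_force: [0.2, -0.4, -2.4]
opening: 0.364
gripper_force: 60.0
```

jog_arm([
  [[0,0,0,0,0,0.5,1],[0,0,0,0,0,0,1],[0,0,0,0,0,0,1]],
])

```text
t: 32.95
position: [0.512, 0.2777, -0.0044]
orientation: [[-0.214, -0.977, 0.0], [-0.977, 0.214, 0.0], [-0.0, -0.0, -1.0]]
ft_force: [-1.5, -0.5, 2.8]
opening: 0.368
gripper_force: 60.4
```

jog_arm([
  [[0,0,0,0,0,0.3,1],[0,0,0,0,0,0,1],[0,0,0,0,0,0,1]],
])

```text
t: 33.25
position: [0.512, 0.2777, -0.0044]
orientation: [[-0.213, -0.977, 0.0], [-0.977, 0.213, 0.0], [-0.0, -0.0, -1.0]]
ft_force: [-2.5, -0.5, 5.1]
opening: 0.37
gripper_force: 60.7
```

jog_arm([
  [[0,0,0,0,0,0,0.55],[0,0,0,0,0,0,0.4],[0,0,0,0,0,0,0.2],[0,0,0,0,0,0,0],[0,0,0,0,0,0,0],[0,0,0,0,0,0,0],[0,0,0,0,0,0,0],[0,0,0,0,0,0,0],[0,0,0,0,0,-10,0],[0,0,0,0,0,-25,0],[0,0,0,0,0,-35,0],[0,0,0,0,0,-35,0],[0,0,0,0,0,-20,0]],
])

```text
t: 34.55
position: [0.5132, 0.2784, 0.124]
orientation: [[-0.213, -0.977, 0.005], [-0.977, 0.213, 0.003], [-0.004, -0.004, -1.0]]
ft_force: [0.1, 0.4, -0.1]
opening: 0.997
gripper_force: 0.0
```

jog_arm([
  [[0,0,-7.4,0,0,0,0],[0,0,0,20,-1,0,0],[0,0,0,35,-2,0,0],[0,0,0,40,-2.5,0,0],[0,0,0,40,-2.5,0,0],[0,0,0,40,-2.5,0,0],[0,0,0,40,-2,0,0],[0,0,0,40,-2.5,0,0],[0,0,0,40,-2,0,0],[0,0,0,40,-2.5,0,0],[0,0,0,40,-2,0,0],[0,0,0,40,-2.5,0,0],[0,0,0,40,-2,0,0],[0,0,0,40,-2.5,0,0],[0,0,0,40,-2,0,0],[0,0,0,40,-2.5,0,0],[0,0,0,30,-1.5,0,0],[0,0,0,17,-1,0,0],[0,0,0,0,0,0,0],[0,0,0,0,0,0,0]],
])

```text
t: 36.55
position: [0.4929, -0.3449, 0.1196]
orientation: [[-0.087, -0.996, -0.001], [-0.996, 0.087, 0.001], [-0.001, 0.001, -1.0]]
ft_force: [-0.1, -0.1, -0.1]
opening: 1.0
gripper_force: 0.0
```

```bash
python3 meas.py lens_long .5121 .2778 p3; python3 go.py .493 -.3465 -.010 -95
```

```text
top 208 top pt [0.5112 0.2767 0.0923] in this camera's tray frame x,s mm 1.5 32.9 [([0.5101, 0.2826, 0.0032], 0.76), ([0.4945, -0.348, 0.0065], 0.35)]
side 307 top pt [0.5114 0.2711 0.0921] in this camera's tray frame x,s mm -1.3 27.2 [([0.517, 0.272, 0.0066], 0.63), ([0.5068, -0.2089, 0.0105], 0.59)]
t 36.75 pos [ 0.4938 -0.3441  0.12  ] grip 1.0 F [-0.4  0.2 -0.6]
turn [-0.    0.01  0.14] shift after turn [  2.5   0.6 130. ] shift now axes [  2.5   0.6 130. ]
```

jog_arm([
  [[0,0,0,2,0.5,20,0],[0,0,0,0,0,25,0],[0,0,0,0,0,25,0],[0,0,0,0,0,25,0],[0,0,0,0,0,18,0],[0,0,0,0,0,10,0],[0,0,0,0,0,6,0],[0,0,0,0,0,0,0],[0,0,0,0,0,0,0],[0,0,0,0,0,0,0]],
])

```text
t: 37.75
position: [0.4938, -0.3474, -0.0081]
orientation: [[-0.086, -0.996, 0.002], [-0.996, 0.086, -0.001], [0.001, -0.002, -1.0]]
ft_force: [0.7, -0.8, -1.4]
opening: 1.003
gripper_force: 0.0
```

```bash
python3 go.py .493 -.346 -.010 -95
```

```text
t 37.75 pos [ 0.4938 -0.3474 -0.0081] grip 1.003 F [ 0.7 -0.8 -1.4]
turn [-0.12 -0.04  0.07] shift after turn [-1.3  0.9  1.9] shift now axes [-1.3  0.9  1.9]
```

jog_arm([
  [[0,0,0,-0.9,0.8,1.5,0.3],[0,0,0,0,0,0,1],[0,0,0,0,0,0,1],[0,0,0,0,0,0,1],[0,0,0,0,0,0,1],[0,0,0,0,0,0,1],[0,0,0,0,0,0,1],[0,0,0,0,0,0,1],[0,0,0,0,0,0,1],[0,0,0,0,0,0,1],[0,0,0,0,0,0,1]],
])

```text
t: 38.85
position: [0.4928, -0.3465, -0.0101]
orientation: [[-0.086, -0.996, 0.001], [-0.996, 0.086, -0.001], [0.001, -0.001, -1.0]]
ft_force: [0.1, 0.1, 5.6]
opening: 0.448
gripper_force: 60.7
```

jog_arm([
  [[0,0,0,0,0,-10,1],[0,0,0,0,0,-20,1],[0,0,0,0,0,-30,1],[0,0,0,0,0,-40,1],[0,0,0,0,0,-40,1],[0,0,0,0,0,0,1],[0,0,0,0,0,0,1]],
])

```text
t: 39.55
position: [0.4919, -0.3457, 0.1297]
orientation: [[-0.087, -0.996, 0.001], [-0.996, 0.087, 0.001], [-0.001, -0.001, -1.0]]
ft_force: [-0.4, -1.0, -2.6]
opening: 0.452
gripper_force: 60.5
```

```bash
python3 go.py .5266 .3443 .13 -102.4
```

```text
t 39.55 pos [ 0.4919 -0.3457  0.1297] grip 0.452 F [-0.4 -1.  -2.6]
turn [-0.04  0.05  7.42] shift after turn [-6.814e+02  1.143e+02 -3.000e-01] shift now axes [-6.904e+02  2.540e+01  3.000e-01]
```

jog_arm([
  [[0,0,7.4,0,0,0,1],[0,0,0,-16,3,0,1],[0,0,0,-34,6,0,1],[0,0,0,-45,7.5,0,1],[0,0,0,-45,7.5,0,1],[0,0,0,-45,7.5,0,1],[0,0,0,-45,7.5,0,1],[0,0,0,-45,7.5,0,1],[0,0,0,-45,7.5,0,1],[0,0,0,-45,7.5,0,1],[0,0,0,-45,7.5,0,1],[0,0,0,-45,7.5,0,1],[0,0,0,-45,7.5,0,1],[0,0,0,-45,7.5,0,1],[0,0,0,-45,7.5,0,1],[0,0,0,-45,7.5,0,1],[0,0,0,-30,5,0,1],[0,0,0,-16,2.5,0,1],[0,0,0,0,0,0,1],[0,0,0,0,0,0,1]],
])

```text
t: 41.55
position: [0.5253, 0.3425, 0.128]
orientation: [[-0.213, -0.977, -0.003], [-0.977, 0.213, -0.002], [0.003, 0.002, -1.0]]
ft_force: [-1.4, -0.4, -1.2]
opening: 0.446
gripper_force: 60.5
```

jog_arm([
  [[0,0,0,0,0,0,1],[0,0,0,0,0,0,1]],
])

```text
t: 41.75
position: [0.5264, 0.3421, 0.1294]
orientation: [[-0.215, -0.977, -0.0], [-0.977, 0.215, -0.0], [0.0, 0.0, -1.0]]
ft_force: [-0.3, 0.4, -2.1]
opening: 0.452
gripper_force: 60.5
```

```bash
python3 go.py .5266 .3443 -.014 -102.4
```

```text
t 41.75 pos [0.5264 0.3421 0.1294] grip 0.452 F [-0.3  0.4 -2.1]
turn [ 0.02 -0.02 -0.01] shift after turn [ -2.2   0.3 143.4] shift now axes [ -2.2   0.2 143.4]
```

jog_arm([
  [[0,0,0,-1.3,0,12,1],[0,0,0,0,0,20,1],[0,0,0,0,0,25,1],[0,0,0,0,0,25,1],[0,0,0,0,0,20,1],[0,0,0,0,0,18,1],[0,0,0,0,0,12,1],[0,0,0,0,0,6,1],[0,0,0,0,0,3,1],[0,0,0,0,0,1,1],[0,0,0,0,0,0,1],[0,0,0,0,0,0,1],[0,0,0,0,0,0,1]],
])

```text
t: 43.05
position: [0.527, 0.3451, -0.012]
orientation: [[-0.214, -0.977, 0.001], [-0.977, 0.214, 0.001], [-0.001, -0.001, -1.0]]
ft_force: [-0.4, -0.8, -0.8]
opening: 0.452
gripper_force: 60.5
```

```bash
python3 go.py .5266 .3443 -.018 -102.4
```

```text
t 43.05 pos [ 0.527   0.3451 -0.012 ] grip 0.452 F [-0.4 -0.8 -0.8]
turn [-0.04  0.06  0.06] shift after turn [0.8 0.3 6. ] shift now axes [0.8 0.3 6. ]
```

jog_arm([
  [[0,0,0,0.7,0.3,2,1],[0,0,0,0,0,1,1],[0,0,0,0,0,1,1],[0,0,0,0,0,1,1],[0,0,0,0,0,0,1],[0,0,0,0,0,0,1]],
])

```text
t: 43.65
position: [0.5263, 0.3441, -0.0177]
orientation: [[-0.214, -0.977, -0.0], [-0.977, 0.214, -0.0], [0.0, 0.0, -1.0]]
ft_force: [-0.5, 0.4, -1.5]
opening: 0.451
gripper_force: 60.6
```

jog_arm([
  [[0,0,0,0,0,0.5,1],[0,0,0,0,0,0,1],[0,0,0,0,0,0,1]],
])

```text
t: 43.95
position: [0.5264, 0.3442, -0.018]
orientation: [[-0.214, -0.977, 0.0], [-0.977, 0.214, 0.0], [-0.0, -0.0, -1.0]]
ft_force: [0.1, -0.1, -0.5]
opening: 0.45
gripper_force: 60.7
```

jog_arm([
  [[0,0,0,0,0,0.5,1],[0,0,0,0,0,0,1],[0,0,0,0,0,0,1]],
])

```text
t: 44.25
position: [0.5264, 0.3442, -0.018]
orientation: [[-0.214, -0.977, 0.0], [-0.977, 0.214, 0.0], [-0.0, -0.0, -1.0]]
ft_force: [-3.2, -0.9, 5.5]
opening: 0.448
gripper_force: 61.1
```

Contact. I'll release, lift, and move clear of the tray towards the rack side so the cameras can see it.

jog_arm([
  [[0,0,0,0,0,0,0.45],[0,0,0,0,0,0,0.3],[0,0,0,0,0,0,0.15],[0,0,0,0,0,0,0],[0,0,0,0,0,0,0],[0,0,0,0,0,0,0],[0,0,0,0,0,0,0],[0,0,0,0,0,0,0],[0,0,0,0,0,-10,0],[0,0,0,0,0,-25,0],[0,0,0,0,0,-35,0],[0,0,0,0,0,-40,0],[0,0,0,0,0,-40,0]],
])

```text
t: 45.55
position: [0.5262, 0.3439, 0.1336]
orientation: [[-0.214, -0.977, 0.0], [-0.977, 0.214, 0.0], [-0.0, -0.0, -1.0]]
ft_force: [-0.1, 0.6, -0.2]
opening: 1.001
gripper_force: 0.0
```

jog_arm([
  [[0,0,0,20,0,0,0],[0,0,0,40,0,0,0],[0,0,0,40,0,0,0],[0,0,0,40,0,0,0],[0,0,0,40,0,0,0],[0,0,0,40,0,0,0],[0,0,0,40,0,0,0],[0,0,0,40,0,0,0],[0,0,0,40,0,0,0],[0,0,0,40,0,0,0],[0,0,0,40,0,0,0],[0,0,0,40,0,0,0],[0,0,0,20,0,0,0],[0,0,0,0,0,0,0],[0,0,0,0,0,0,0]],
])

```text
t: 47.05
position: [0.4239, -0.125, 0.1319]
orientation: [[-0.215, -0.977, 0.001], [-0.977, 0.215, 0.0], [-0.0, -0.001, -1.0]]
ft_force: [-0.5, 0.9, 0.0]
opening: 1.001
gripper_force: 0.0
```

```bash
python3 meas.py lens_squat .5266 .3443 p4
python3 - <<'E'
from h import *
im,d=robot.grab_frame("top"); cv2.imwrite("pics/end_top.png",cv2.resize(im[180:245,145:285],None,fx=5,fy=5,interpolation=cv2.INTER_CUBIC))
E
```

```text
top 248 top pt [0.5244 0.3429 0.0544] in this camera's tray frame x,s mm 0.3 100.4 [([0.523, 0.3445, 0.008], 0.69), ([0.511, 0.2789, 0.004], 0.26)]
side 194 top pt [0.5255 0.34   0.053 ] in this camera's tray frame x,s mm -2.3 97.6 [([0.5248, 0.3464, 0.0077], 0.74)]
```

View pics/p4.png

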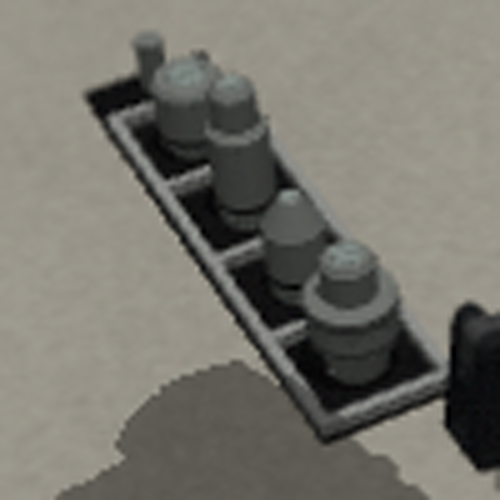

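View pics/end_top.png

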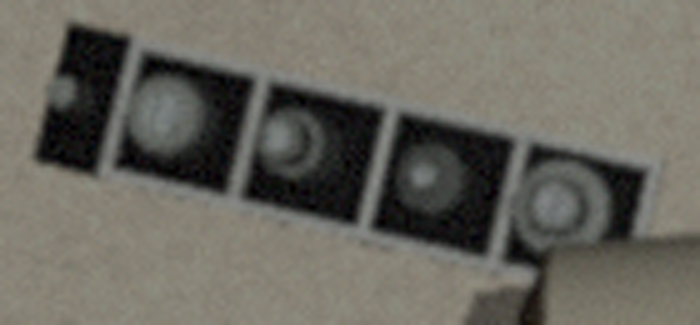

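Both views show all four upright in their own pockets. From the tray's post the order is squat, long, cone, collar. Offsets are about 2 mm in the top camera, up to about 7 mm in the side one, which only sees the near faces. The gripper is clear, so I'm handing in.

```bash
python3 -c "
from bench import robot
print(robot.close_job())"
```

```text
the job is handed in; nothing more can be done
None
```

I moved all four objectives to the tray in reverse order (from the tray's post: squat, long, cone, collar), each upright near the middle of its pocket, set down gently, and handed the job in at about 47 s.

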